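# Turn the soap dish to the sink and hold it clear of the granite

## Robot

A 7-joint arm with a two-finger parallel gripper is mounted at the origin on the work surface. World frame = base frame: x ahead of the robot, y to its left, z up, the work surface at z = 0. Lengths are in m, angles in rad, forces in N, time in s.
With the tool pointing down it reaches from about 0.35 to 0.9 m from the base axis. Payload 8.1 kg.
Tool frame: the origin (TCP) lies midway between the tips of the shut fingers; the grasp point (between the pads) lies 19 mm behind it; z points along the fingers, x is the direction in which the jaws open and shut, and the axes are right-handed (so a half turn about z gives the same grasp; the last joint's range is limited). The gripper opens to 92 mm and grips with 3 to 60 N. Pads are 19 mm wide; open, the fingers measure 130 mm over their backs; the gripper's body (75 mm by 190 mm) begins 47 mm behind the grasp point.
Start: joints at [1.207, 0.434, 0.025, 1.573, -0.012, 1.134, -0.075], TCP at [0.161, -0.604, 0.227] pointing down, gripper open.
Joint ranges: [-2.62, 2.62], [-0.44, 2.09], [-1.27, 1.32], [0.08, 2.57], [-1.32, 4.46], [0.12, 2], [-2.74, 2.74]. Speed limits (rad/s): [2.22, 2.22, 3.01, 3.01, 3.14, 3.14, 3.14].

## Interface

Orientations are given as a rotation vector (axis times angle).
In Python, from cell import arm gives the robot as it stands.
- The arm moves only by the tool jog_arm, never from a script. Its argument "commands" is a list of rows, each an object with "translation": the shift along the tool's x, y, z in mm, a list of three; "turn": the turn, a rotation vector about the tool's x, y, z in rad, a list of three. A call has 1 to 12 rows; each row is the pose to reach, as a shift and turn from the pose commanded when the call began, along the tool's axes at that moment; what a row does not reach only later rows make up. A row lasts 1/12 s, in which the tool goes at most 41.7 mm and 7.16 degrees, less where a joint would pass 70% of its speed; a pose out of reach is approached as far as the arm can. A call with a gripper value outside its range is refused whole. "claw" is the closure, from -1 (fully open) to 1 (shut), so that 0 is half open, set as the call begins (left out, the last holds). The fingers move at their own pace and stop on an object; "grip_force" is the grip in N (left out, the last holds). Time passes only in rows, so rows that repeat a pose let the fingers close. It gives the time, the measured TCP pose, the force and the opening at its end, in the units of the state.
- arm.observe(): the state, without advancing time (a new reading comes with each control period).
- arm.get_image(name): name is "side" or "top"; returns the picture (384x512x3 uint8, blue, green, red); there is no depth.
- arm.camera_info(name): a dict with "vertical_fov" (degrees; the focal length in pixels is half the picture's height over the tangent of half this angle, whatever the lens; pixels are square), "cx", "cy" (the principal point, pixels), "eye" and "rotation" of the camera in the world. Camera axes: x right, y up, looking along -z (the intrinsics and any distortion apply to the point x, -y, -z); pixel columns grow to the right and rows downward; lengths in m; the calibration is good to about 2 mm. A picture is of the moment at which its call begins. camera_info takes no time and is no camera call.
- arm.sign_off(): hands the job in, once; it reports no verdict.
Trained networks look in the newest picture that a camera, given by its name, has taken for a name from the list of things; names that differ only in an ending like _2 or _b are one class to them, and where a whole thing is asked for, a point or a joint stands for the part that bears it (a point fixed in the world has none). Each returns a list of dicts, best first, with "confidence" (0 to 1); they miss things now and then, are a little off and sometimes report something else, mostly with a low value. They report only what shows in the picture. A call takes as long as a camera call. They do not tell look-alikes from the thing itself.
- arm.trace(camera, query): "region" (384x512 bool, what is visible of it) and "box" ([left, top, width, height] in pixels, round what is visible of it).
- arm.landmark_of(camera, query): "at" ([column, row] in pixels: a listed point, or the origin of a listed thing).
The state is a dict: "clock": time; "joints": joint angles; "dq": joint speeds; "joint_efforts": joint torques, N m; "position": TCP position; "ee_rot": TCP orientation; "force": force on the tool from outside, world axes, zero at the start; "ft_torque": the same for the moment, N m; "width": opening from 0.0 (shut) to 1.0 (fully open).
Only numpy, scipy, OpenCV 4.12 (cv2) and the standard library are available. Lean on these libraries where they do the work, as an engineer would, in place of code of your own. Each camera call takes 0.05 s, during which the arm holds its last target. There are 200 camera calls.

## Task

The soap dish was put down with its spout running along the granite beside the sink, so it drips on the stone. Lift it straight up with the ball of soap lying loose in it, turn it a quarter turn in the air so that the spout points squarely into the sink and reaches out over the bowl while the middle of the dish stays above the granite ledge, and finish while still holding it there, level and a hand's breadth (8 to 10 cm) above the stone, so that I can wipe underneath. Keep the soap in the middle of the dish throughout without touching it, and leave the pump, the tumbler and the brush alone.

Things in the scene. Friction and masses are not known exactly. Their poses are not given: they have to be found in the camera images.
- dish_center (a point): White ceramic soap dish, loose, 0.23 kg +-30%, oblong with half-round ends, 116 x 64 x 30 mm, straight upright sides 52 mm long (grasp these), rim wall 5 mm; inside dished, lowest in the middle (floor rises 6 deg, further out 14 deg). Point: its centre, 15 mm above its underside. x: along it to the spout, y: across, z: up. At first on the ledge, spout roughly away from the robot, along the bowl's edge
- dish_spout (a point): Tip of the dish's spout, a U channel 18 mm wide, 9 mm high, sticking out 16 mm low down from one end of the dish, where the rim has a 12 mm slot; the tip is 74 mm from the dish centre along the dish's x and 5.5 mm above its underside
- soap_center (a point): Centre of a ball of hard soap, 34 mm across, 22 g +-30%, rolling freely in the dish; at rest in the middle its centre is 23 mm and its top 40 mm above the dish's underside (10 mm above the rim)
- sink: Sink, fixed: grey granite surround, flat top at world z 0.012, round a sunk steel bowl 320 mm along x, 340 along y, 170 deep. Origin: bowl centre at worktop height (z 0); x away from the robot, y left, turned by up to 0.04 rad. Bowl's left edge: y = +0.17; from there to y = 0.46 the granite ledge with the dish. Tap 180 mm high at x 0.207, y -0.245, its 135 mm spout slants in over the bowl's far right corner
- pump: Stainless steel soap pump, loose, upright, 64 mm across, 170 mm high, nozzle reaching 52 mm out along its x; origin at the centre of its underside. Stands on the granite beyond the bowl, or on the left ledge beyond the dish
- tumbler: Empty clear glass tumbler, loose, upright, 72 mm across the rim, 95 mm high; origin at the centre of its underside. Stands in the other of the pump's two places
- brush: Green plastic scrub brush, loose, lying on its bristles, 128 mm long (its x) x 56 wide x 76 high with its arched grip; origin at the centre of its underside. Lies at the outer, left end of the ledge
Mind the look-alikes: they are no part of the job. Of the things shaped like the part that bears dish_center, the white one is meant.

How it is judged:
On the way:
1. the dish is lifted off the granite (underside 15 mm clear) before it is turned to the sink (height (world z) of dish_center above 0.042 m and angle between the x axis of dish_center and the y axis of sink, either way round above 0.9 rad), for 0.1 s.
At the end, for the whole second after the job is handed in: Dish held in the fingers, clear of all else; underside 55-135 mm above the granite; level to 7 deg; square to the bowl's left edge to 10 deg; spout tip 10 mm or more inside the bowl's outline; dish centre over the left ledge (to 12 mm past its edge); soap within 10 mm of its centre (angle between the x axis of dish_center and the y axis of sink, either way round below 0.17 rad and y of dish_spout in the frame of sink below 0.16 m and y of dish_center in the frame of sink above 0.158 m and x of dish_spout in the frame of sink between -0.15 and 0.15 m and height (world z) of dish_center between 0.082 and 0.162 m and angle between dish_center's own z axis and vertical below 0.12 rad and horizontal distance between soap_center and dish_center below 0.01 m and contact force between the fingers and dish above 1 N and contact force between dish and sink below 0.1 N and contact force between dish and pump below 0.1 N and contact force between dish and tumbler below 0.1 N and contact force between dish and brush below 0.1 N); the arm keeps its last pose, push and grip.
It fails at once if the soap rolls more than 18 mm from the middle of the dish (horizontal distance between soap_center and dish_center above 0.018 m).
It fails at once if the dish is tipped more than 14 degrees (angle between dish_center's own z axis and vertical above 0.25 rad).
It fails at once if the soap is touched by the gripper or arm (contact force between any of the fingers, the arm and soap above 0.3 N).
It fails at once if the pump, the tumbler or the brush is moved more than 15 mm or tipped (distance of any of pump, tumbler, brush from where it was at the start of the episode above 0.015 m or angle between any of pump, tumbler, brush's own z axis and vertical above 0.2 rad).
It also fails if it takes over 45 s, if anything falls off the work surface, if the arm or the gripper's body presses on something with over 40 N, if the wrist force passes 120 N, or if a joint passes its speed limit or range.

## Working session

There is one attempt and no reset: what is moved stays moved. The work goes in short steps, Python scripts to look and compute and a tool call to move; the robot and the scene stay as the last step left them, time stands still between calls to the robot, and variables do not carry over. Pictures are saved under pics/ and viewed, about 8 in all and at most 12, crops included, and the job is handed in when it is done.

Besides the shell and the picture viewer there is one more tool, called after "Emit:" by a JSON object that holds its "api" and its "payload". jog_arm: Moves the arm, as the interface text tells. Its arguments: {"type":"object","properties":{"commands":{"type":"array","items":{"type":"object","properties":{"translation":{"type":"array","items":{"type":"number"}},"turn":{"type":"array","items":{"type":"number"}}}}},"claw":{"type":"number"},"grip_force":{"type":"number"}},"required":["commands"]}

```bash
ls; mkdir -p pics; python3 - <<'E'
from cell import arm
import cv2,numpy as np
s=arm.observe();print({k:np.round(v,3) for k,v in s.items()})
for n in("side","top"):
    print(n,arm.camera_info(n))
    cv2.imwrite(f"pics/{n}0.png",arm.get_image(n))
    for q in("dish_center","dish_spout","soap_center","sink","pump","tumbler","brush"):
        print(q,[(np.round(d["at"],1),round(d["confidence"],2)) for d in arm.landmark_of(n,q)][:4])
E
```

```text
pics
{'clock': np.float64(0.0), 'joints': array([ 1.207,  0.435,  0.025,  1.574, -0.012,  1.134, -0.075]), 'dq': array([ 0.002, -0.001, -0.   , -0.001,  0.   ,  0.   ,  0.001]), 'joint_efforts': array([-1.0000e-03, -6.6784e+01,  9.8400e-01, -3.1446e+01, -6.1000e-02,
        4.3000e-02,  0.0000e+00]), 'position': array([ 0.161, -0.603,  0.226]), 'ee_rot': array([-2.491e+00,  1.913e+00,  2.000e-03]), 'force': array([ 0.922,  0.209, -0.151]), 'ft_torque': array([-0.01 ,  0.02 ,  0.016]), 'width': np.float64(1.003)}
side {'vertical_fov': 52.99401613780348, 'cx': 250.6517221362499, 'cy': 186.69238376808391, 'eye': array([0.12419502, 0.56872655, 0.65770108]), 'rotation': array([ 0.36685374, -0.88271766, -2.25435309])}
dish_center [(array([312.8, 346.5]), 0.93), (array([234.9, 203.9]), 0.87)]
dish_spout [(array([219.6, 188.3]), 0.71), (array([235.9, 206. ]), 0.67), (array([267.9, 352.7]), 0.6)]
soap_center [(array([234.5, 204.9]), 0.71)]
sink [(array([287.2, 149.2]), 0.76)]
pump [(array([182.6, 162.4]), 0.7)]
tumbler [(array([228.2, 116.4]), 0.56)]
brush [(array([165. , 255.2]), 0.69), (array([285.9, 147.5]), 0.63), (array([220.3, 190.1]), 0.4)]
top {'vertical_fov': 53.739769653226695, 'cx': 253.66154929970205, 'cy': 187.73433903104657, 'eye': array([0.33428418, 0.1555298 , 0.97811658]), 'rotation': array([ 0.13231232, -0.14056715, -1.57233126])}
dish_center [(array([232.5, 184.2]), 0.87), (array([181.4, 303.6]), 0.7)]
dish_spout [(array([235.9, 152.7]), 0.87), (array([158.5, 283. ]), 0.59)]
soap_center [(array([234.3, 182.4]), 0.55), (array([235.3, 153.4]), 0.55), (array([239.9, 109.5]), 0.47)]
sink [(array([325.9, 162.9]), 0.87)]
pump [(array([239.9, 108.5]), 0.63)]
tumbler [(array([318.1,  89.9]), 0.93), (array([160. , 172.4]), 0.69)]
brush [(array([161. , 170.9]), 0.87)]
```

View pics/side0.png

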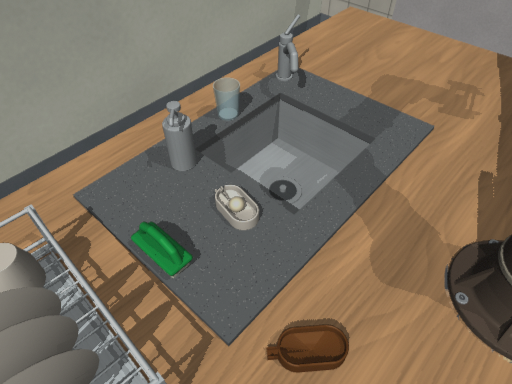

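View pics/top0.png

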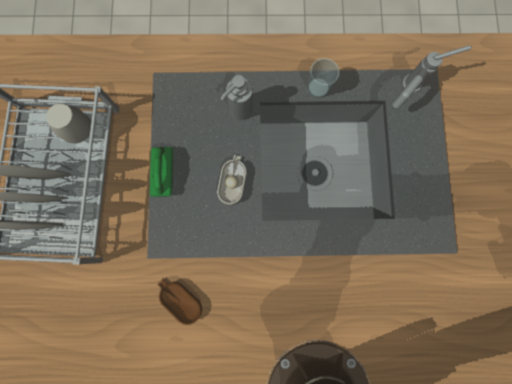

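White dish: side (235,204), top (232,182), with the soap in it and the spout away from the robot. The look-alike is the brown dish at side (313,346), top (181,303). I choose the white one. The pump stands just beyond it at top (240,105), the tumbler behind the bowl, and the brush on the left at (161,171).

```bash
cat > h.py <<'E'
import numpy as np,cv2
from scipy.spatial.transform import Rotation as R
from cell import arm
def cam(n):
    c=arm.camera_info(n);return c,192/np.tan(np.radians(c["vertical_fov"])/2),R.from_rotvec(c["rotation"]).as_matrix()
def back(n,px,z):
    c,f,M=cam(n);px=np.atleast_2d(px).astype(float)
    d=np.c_[(px[:,0]-c["cx"])/f,-(px[:,1]-c["cy"])/f,-np.ones(len(px))]@M.T
    return c["eye"]+d*((z-c["eye"][2])/d[:,2])[:,None]
def proj(n,p):
    c,f,M=cam(n);q=(np.atleast_2d(p)-c["eye"])@M
    return np.c_[c["cx"]+f*q[:,0]/-q[:,2],c["cy"]-f*q[:,1]/-q[:,2]]
E
python3 - <<'E'
from h import *
a=[]
for n,r in(("side",(slice(150,250),slice(180,290))),("top",(slice(90,220),slice(190,290)))):
    im=arm.get_image(n);a.append(cv2.resize(cv2.resize(im[r],None,fx=5,fy=5,interpolation=cv2.INTER_CUBIC),(390,500)))
    pts={"dish":{"side":(234.9,203.9),"top":(232.5,184.2)},"spout":{"side":(219.6,188.3),"top":(235.9,152.7)},"soap":{"side":(234.5,204.9),"top":(234.3,182.4)},"pump":{"side":(182.6,162.4),"top":(239.9,108.5)},"brush":{"side":(165,255.2),"top":(161,170.9)}}
    for k,z in(("dish",.027),("spout",.0175),("soap",.035),("pump",.012),("brush",.012)): print(n,k,back(n,pts[k][n],z).round(3))
    print(n,"sink",back(n,(287.2,149.2) if n=="side" else (325.9,162.9),0).round(3))
    for t in arm.trace(n,"dish_center"): print(t["box"],t["confidence"])
print("granite corners/bowl top", back("top",[(152,72),(443,70),(455,250),(149,256),(260,103),(385,102),(393,218),(261,220)],.012).round(3))
cv2.imwrite("pics/crop.png",np.hstack(a))
E
```

```text
side dish [[0.524 0.204 0.027]]
side spout [[0.589 0.189 0.017]]
side soap [[0.518 0.211 0.035]]
side pump [[0.722 0.187 0.012]]
side brush [[0.542 0.383 0.012]]
side sink [[ 0.572 -0.033  0.   ]]
[267.2, 321.3, 85.2, 49.5] 0.93
[213.2, 183.9, 44.6, 45.3] 0.73
top dish [[0.511 0.204 0.027]]
top spout [[0.596 0.196 0.017]]
top soap [[0.514 0.199 0.035]]
top pump [[0.72  0.186 0.012]]
top brush [[0.55  0.391 0.012]]
top sink [[ 0.572 -0.042  0.   ]]
[216.6, 155.3, 31.4, 51.0] 0.84
[156.0, 276.6, 43.3, 47.5] 0.67
granite corners/bowl top [[ 0.826  0.426  0.012]
 [ 0.829 -0.372  0.012]
 [ 0.342 -0.357  0.012]
 [ 0.331  0.413  0.012]
 [ 0.735  0.131  0.012]
 [ 0.737 -0.206  0.012]
 [ 0.423 -0.206  0.012]
 [ 0.42   0.132  0.012]]
```

View pics/crop.png

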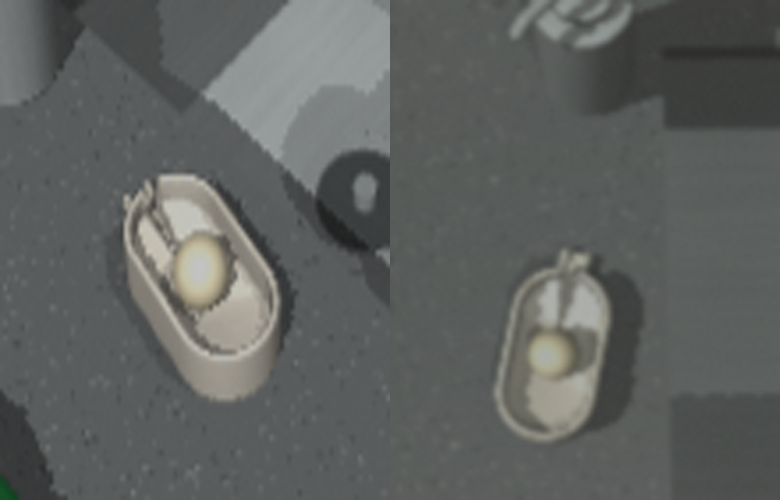

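```bash
cat >> h.py <<'E'
from scipy.optimize import minimize
def outline(x,y,a,z0):
    t=np.linspace(-np.pi/2,np.pi/2,15)
    s=np.r_[np.c_[.026+.032*np.cos(t),.032*np.sin(t)],np.c_[-.026-.032*np.cos(t),-.032*np.sin(t)]]
    sp=np.array([[.05,.009],[.074,.009],[.074,-.009],[.05,-.009]])
    Q=np.array([[np.cos(a),-np.sin(a)],[np.sin(a),np.cos(a)]])
    f=lambda p,z:np.c_[p@Q.T+[x,y],np.full(len(p),z)]
    return [f(s,z0),f(s,z0+.03)],[f(sp,z0+.001),f(sp,z0+.009)]
def model(n,x,y,a,z0):
    m=np.zeros((384*4,512*4),np.uint8)
    for g in outline(x,y,a,z0):
        h=cv2.convexHull((proj(n,np.vstack(g))*4+1.5).astype(np.float32))
        cv2.fillPoly(m,[h.astype(np.int32)],255)
    return cv2.resize(m,(512,384),interpolation=cv2.INTER_AREA)/255.
def fit(masks,p0,z0):
    c=lambda p:sum(np.abs(model(n,p[0],p[1],p[2],z0)-m).sum() for n,m in masks.items())
    r=minimize(c,p0,method="Nelder-Mead",options=dict(initial_simplex=np.array(p0)+np.r_[np.zeros((1,3)),np.diag([.008,.008,.1])],xatol=1e-4,fatol=.1))
    return r.x.round(4),round(r.fun,1)
E
python3 - <<'E'
from h import *
ms={};out=[]
for n in("side","top"):
    im=arm.get_image(n)
    t=[t for t in arm.trace(n,"dish_center") if t["box"][1]<250][0]
    m=t["region"].copy()
    d=im.astype(int);print(n,m.sum())
    w=((d[...,2]-d[...,0])>6)&(d[...,2]>75); l,tp,W,H=map(int,t["box"])
    k=np.zeros_like(w);k[tp-8:tp+H+8,l-8:l+W+8]=1;w=(w&k).astype(np.uint8)
    _,lab,st,_=cv2.connectedComponentsWithStats(w);i=1+st[1:,4].argmax();w=(lab==i).astype(np.uint8)
    c,_=cv2.findContours(w,cv2.RETR_EXTERNAL,2);w[:]=0;cv2.drawContours(w,c,-1,1,-1);print(w.sum())
    ms[n]=w.astype(float)
for s in({"side"},{"top"},{"side","top"}): print(s,fit({k:ms[k] for k in s},[.515,.204,-.1],.012))
p,_=fit(ms,[.515,.204,-.1],.012)
for n in ms:
    im=arm.get_image(n);cs,_=cv2.findContours((model(n,*p,.012)>.5).astype(np.uint8),0,2)
    cw,_=cv2.findContours(ms[n].astype(np.uint8),0,2)
    cv2.drawContours(im,cs,-1,(0,0,255),1);cv2.drawContours(im,cw,-1,(0,255,0),1)
    x,y=proj(n,[p[0],p[1],.03])[0].astype(int)
    out.append(cv2.resize(im[y-45:y+45,x-40:x+40],None,fx=5,fy=5,interpolation=0))
cv2.imwrite("pics/fit.png",np.hstack(out))
# bowl left edge, top view: sobel per row / sub-pixel
g=cv2.cvtColor(arm.get_image("top"),6).astype(float);
pts=[]
for r in range(112,212,4):
    d=np.abs(np.diff(g[r-1:r+2,245:280].mean(0)));pts.append((245.5+d.argmax(),r))
b=back("top",pts,.012);print(b[:,:2].round(3).tolist()); print(np.polyfit(b[:,0],b[:,1],1))
E
```

```text
side 1233
1408
top 902
1062
{'side'} (array([ 0.5178,  0.2062, -0.1871]), np.float64(83.9))
{'top'} (array([ 0.5159,  0.2057, -0.1886]), np.float64(53.5))
{'side', 'top'} (array([ 0.5173,  0.2063, -0.1957]), np.float64(146.9))
[[0.71, 0.144], [0.699, 0.133], [0.687, 0.133], [0.676, 0.139], [0.665, 0.16], [0.654, 0.139], [0.643, 0.134], [0.632, 0.134], [0.621, 0.163], [0.61, 0.139], [0.599, 0.131], [0.588, 0.158], [0.578, 0.163], [0.567, 0.153], [0.556, 0.171], [0.545, 0.171], [0.535, 0.171], [0.524, 0.171], [0.514, 0.153], [0.503, 0.153], [0.493, 0.156], [0.482, 0.161], [0.472, 0.13], [0.461, 0.13], [0.451, 0.13]]
[-0.0395629   0.17156354]
```

View pics/fit.png

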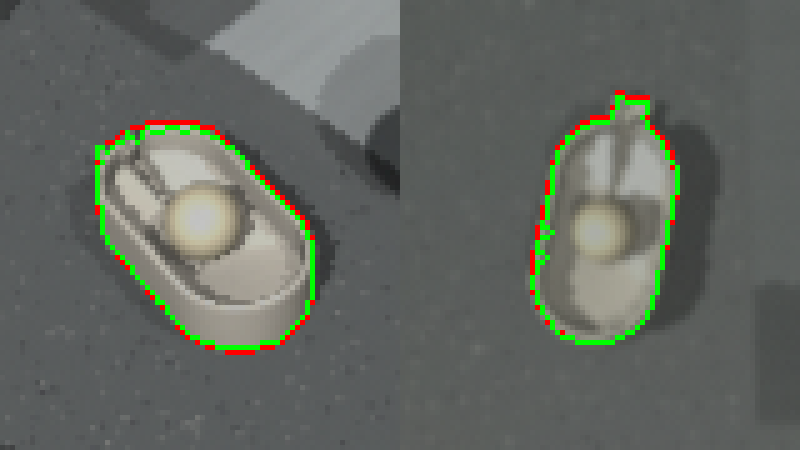

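```bash
cat >> h.py <<'E'
def go(*wps):
    s=arm.observe();p=s["position"];M=R.from_rotvec(s["ee_rot"])
    print("t",s["clock"].round(2),"pos",p.round(4),"x-axis yaw",np.arctan2(*M.as_matrix()[[1,0],0]).round(4),"tilt",np.arccos(-M.as_matrix()[2,2]).round(4),"q",s["joints"].round(2),"F",s["force"].round(1),"w",round(float(s["width"]),3))
    for x,y,z,a in wps:
        T=R.from_euler("z",a)*R.from_euler("x",np.pi)
        print((M.inv().apply(np.array([x,y,z])-p)*1000).round(1).tolist(),(M.inv()*T).as_rotvec().round(4).tolist())
E
python3 -c "
from h import *
go((.42,-.2,.25,.03))"
```

```text
Traceback (most recent call last):
  File "h.py", line 33, in go
    print("t",s["clock"].round(2),"pos",p.round(4),"x-axis yaw",np.arctan2(*M.as_matrix()[[1,0],0]).round(4),"tilt",np.arccos(-M.as_matrix()[2,2]).round(4),"q",s["joints"].round(2),"F",s["force"].round(1),"w",round(float(s["width"]),3))
              ^^^^^^^^^^^^^^^^
AttributeError: 'float' object has no attribute 'round'
```

```bash
sed -i 's/s\["clock"\].round(2)/round(s["clock"],2)/' h.py
python3 -c "
from h import *
go((.42,-.2,.25,.03))"
```

```text
t 1.35 pos [ 0.1611 -0.6039  0.2267] x-axis yaw -1.3101 tilt 0.0 q [ 1.21  0.43  0.02  1.57 -0.01  1.13 -0.08] F [-0.4  0.1 -0.7] w 1.003
[-323.5, -354.2, -23.3] [0.0, -0.0, -1.3401]
```

Emit:
{"api": "jog_arm", "payload": {"commands": [{"translation": [-27,-30,-2],"turn": [0,0,-0.11]},{"translation": [-54,-60,-4],"turn": [0,0,-0.22]},{"translation": [-81,-90,-6],"turn": [0,0,-0.33]},{"translation": [-108,-120,-8],"turn": [0,0,-0.44]},{"translation": [-135,-150,-10],"turn": [0,0,-0.56]},{"translation": [-162,-180,-12],"turn": [0,0,-0.67]},{"translation": [-189,-210,-14],"turn": [0,0,-0.78]},{"translation": [-216,-240,-16],"turn": [0,0,-0.89]},{"translation": [-243,-270,-18],"turn": [0,0,-1.0]},{"translation": [-270,-300,-20],"turn": [0,0,-1.11]},{"translation": [-297,-327,-22],"turn": [0,0,-1.22]},{"translation": [-323,-354,-23],"turn": [0,0,-1.34]}], "claw": -1}}

```text
clock: 2.35
position: [0.4207, -0.1986, 0.2503]
ee_rot: [3.14, 0.056, 0.001]
force: [0.1, -0.1, -0.4]
width: 1.002
```

```bash
python3 -c "
from h import *
go((.517,.206,.18,1.38))"
```

```text
t 2.35 pos [ 0.4207 -0.1986  0.2503] x-axis yaw 0.0354 tilt 0.0012 q [ 0.73  0.19 -0.47  1.88  0.1   1.09  0.26] F [ 0.1 -0.1 -0.4] w 1.002
[110.5, -401.0, 70.1] [0.0012, -0.0003, -1.3446]
```

Emit:
{"api": "jog_arm", "payload": {"commands": [{"translation": [9,-33,0],"turn": [0,0,-0.11]},{"translation": [18,-67,0],"turn": [0,0,-0.22]},{"translation": [28,-100,5],"turn": [0,0,-0.34]},{"translation": [37,-134,10],"turn": [0,0,-0.45]},{"translation": [46,-167,15],"turn": [0,0,-0.56]},{"translation": [55,-200,20],"turn": [0,0,-0.67]},{"translation": [64,-234,28],"turn": [0,0,-0.78]},{"translation": [74,-267,36],"turn": [0,0,-0.9]},{"translation": [83,-300,44],"turn": [0,0,-1.01]},{"translation": [92,-334,52],"turn": [0,0,-1.12]},{"translation": [101,-367,60],"turn": [0,0,-1.23]},{"translation": [110.5,-401,70],"turn": [0.001,0,-1.345]}]}}

```text
clock: 3.35
position: [0.5189, 0.2051, 0.1796]
ee_rot: [-2.423, -1.999, -0.001]
force: [0.3, -0.3, -0.0]
width: 1.003
```

```bash
python3 -c "
from h import *
go((.517,.206,.10,1.38))
a=[arm.get_image(n)[80:280,120:320] for n in('side','top')]
cv2.imwrite('pics/pre.png',cv2.resize(np.hstack(a),(800,400)))"
```

```text
t 3.35 pos [0.5189 0.2051 0.1796] x-axis yaw 1.3795 tilt 0.0007 q [ 0.11  0.5  -0.82  1.75  0.41  1.07  0.53] F [ 0.3 -0.3 -0. ] w 1.003
[0.4, -2.0, 79.6] [0.0002, -0.0007, -0.0005]
```

View pics/pre.png

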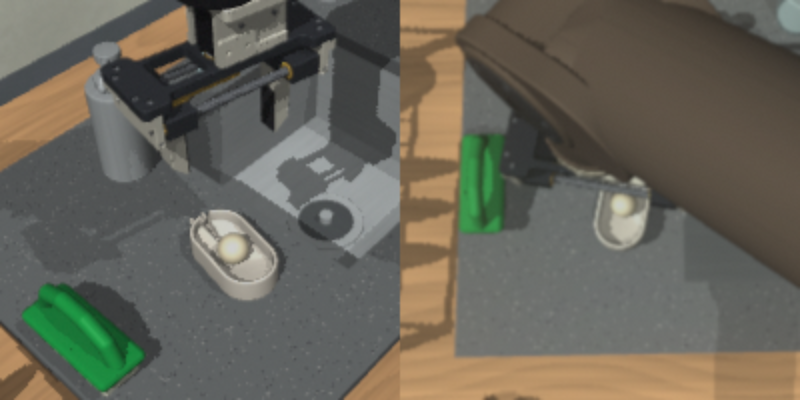

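The side view shows the gripper open above the white dish, jaws across it; soap centred (crop 232,247). I'll check the tool's projection, then descend.

```bash
python3 -c "
from h import *
s=arm.observe();M=R.from_rotvec(s['ee_rot']).as_matrix()
print(((proj('side',[s['position']+M[:,0]*k for k in(-.046,0,.046)])-[120,80])*2).round())"
```

```text
[[264. 129.]
 [224. 148.]
 [181. 169.]]
```

Emit:
{"api": "jog_arm", "payload": {"commands": [{"translation": [0,-2,10],"turn": [0,0,0]},{"translation": [0,-2,25],"turn": [0,0,0]},{"translation": [0,-2,40],"turn": [0,0,0]},{"translation": [0,-2,55],"turn": [0,0,0]},{"translation": [0,-2,70],"turn": [0,0,0]},{"translation": [0,-2,80],"turn": [0,0,0]},{"translation": [0,-2,90],"turn": [0,0,0]},{"translation": [0,-2,100],"turn": [0,0,0]},{"translation": [0,-2,105],"turn": [0,0,0]},{"translation": [0,-2,105],"turn": [0,0,0]}]}}

```text
clock: 4.28
position: [0.5159, 0.2035, 0.0737]
ee_rot: [-2.428, -1.992, 0.002]
force: [0.1, 0.1, 0.1]
width: 1.0
```

```bash
python3 -c "
from h import *
go((.517,.206,.018,1.38))
a=[arm.get_image(n)[130:255,170:295] for n in('side','top')]
cv2.imwrite('pics/pre2.png',cv2.resize(np.hstack(a),(800,400)))"
```

```text
t 4.28 pos [0.5159 0.2035 0.0737] x-axis yaw 1.3745 tilt 0.0018 q [ 0.05  0.62 -0.74  1.87  0.53  0.87  0.42] F [0.1 0.1 0.1] w 1.0
[2.7, 0.7, 55.7] [-0.0018, 0.0004, -0.0055]
```

View pics/pre2.png

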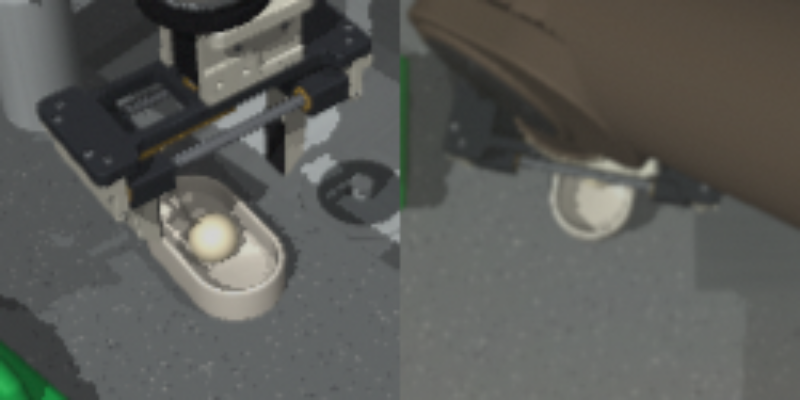

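Fingers straddle the dish (left finger at crop (140,215), right at (285,165)), and the soap is centred. Descending.

Emit:
{"api": "jog_arm", "payload": {"commands": [{"translation": [2,0,8],"turn": [0,0,0]},{"translation": [2,0,16],"turn": [0,0,0]},{"translation": [2,0,24],"turn": [0,0,0]},{"translation": [2,0,32],"turn": [0,0,0]},{"translation": [2,0,40],"turn": [0,0,0]},{"translation": [2,0,46],"turn": [0,0,0]},{"translation": [2,0,51],"turn": [0,0,0]},{"translation": [2,0,54],"turn": [0,0,0]},{"translation": [2,0,55],"turn": [0,0,0]},{"translation": [2,0,55],"turn": [0,0,0]}]}}

```text
clock: 5.22
position: [0.5166, 0.2061, 0.0195]
ee_rot: [-2.427, -1.993, 0.0]
force: [1.0, -0.9, 1.0]
width: 1.0
```

```bash
python3 -c "
from h import *
go((.517,.206,.018,1.38));go((.517,.206,.018,1.38))
a=[arm.get_image(n)[130:255,170:295] for n in('side','top')]
cv2.imwrite('pics/pre3.png',cv2.resize(np.hstack(a),(800,400)))"
```

```text
t 5.22 pos [0.5166 0.2061 0.0195] x-axis yaw 1.375 tilt 0.001 q [-0.    0.69 -0.68  1.9   0.61  0.77  0.35] F [ 1.  -0.9  1. ] w 1.0
[0.0, 0.4, 1.5] [-0.0009, -0.0005, -0.005]
t 5.22 pos [0.5166 0.2061 0.0195] x-axis yaw 1.375 tilt 0.001 q [-0.    0.69 -0.68  1.9   0.61  0.77  0.35] F [ 1.  -0.9  1. ] w 1.0
[0.0, 0.4, 1.5] [-0.0009, -0.0005, -0.005]
```

View pics/pre3.png

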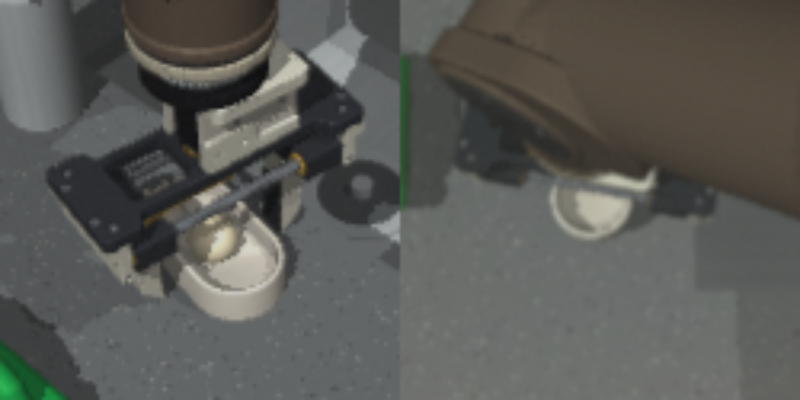

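Emit:
{"api": "jog_arm", "payload": {"commands": [{"translation": [0,0,1],"turn": [0,0,0]},{"translation": [0,0,1],"turn": [0,0,0]},{"translation": [0,0,1],"turn": [0,0,0]},{"translation": [0,0,1],"turn": [0,0,0]},{"translation": [0,0,1],"turn": [0,0,0]},{"translation": [0,0,1],"turn": [0,0,0]}], "claw": -0.47, "grip_force": 6}}

```text
clock: 5.82
position: [0.5167, 0.2061, 0.0188]
ee_rot: [-2.427, -1.993, -0.0]
force: [-0.1, -0.6, 0.7]
width: 0.739
```

Emit:
{"api": "jog_arm", "payload": {"commands": [{"translation": [0,0,0],"turn": [0,0,0]},{"translation": [0,0,0],"turn": [0,0,0]},{"translation": [0,0,0],"turn": [0,0,0]},{"translation": [0,0,0],"turn": [0,0,0]},{"translation": [0,0,0],"turn": [0,0,0]},{"translation": [0,0,0],"turn": [0,0,0]}], "claw": -0.3, "grip_force": 6}}

```text
clock: 6.32
position: [0.5167, 0.2061, 0.0187]
ee_rot: [-2.427, -1.993, -0.0]
force: [-0.7, 0.9, 0.8]
width: 0.696
```

Emit:
{"api": "jog_arm", "payload": {"commands": [{"translation": [0,0,0],"turn": [0,0,0]},{"translation": [0,0,0],"turn": [0,0,0]},{"translation": [0,0,0],"turn": [0,0,0]},{"translation": [0,0,0],"turn": [0,0,0]},{"translation": [0,0,0],"turn": [0,0,0]},{"translation": [0,0,0],"turn": [0,0,0]}], "claw": 0, "grip_force": 22}}

```text
clock: 6.82
position: [0.5167, 0.2061, 0.0187]
ee_rot: [-2.427, -1.993, -0.0]
force: [0.7, 1.1, 1.5]
width: 0.7
```

```bash
python3 -c "
from h import *
go((.517,.206,.106,1.38))"
```

```text
t 6.82 pos [0.5167 0.2061 0.0187] x-axis yaw 1.3749 tilt 0.0009 q [-0.    0.69 -0.68  1.9   0.61  0.77  0.35] F [0.7 1.1 1.5] w 0.7
[-0.0, 0.2, -87.3] [-0.0007, -0.0006, -0.0051]
```

Width is 0.70 = 64 mm, so the dish is gripped. Lifting gently.

Emit:
{"api": "jog_arm", "payload": {"commands": [{"translation": [0,0,-0.5],"turn": [0,0,0]},{"translation": [0,0,-1.5],"turn": [0,0,0]},{"translation": [0,0,-3],"turn": [0,0,0]},{"translation": [0,0,-5],"turn": [0,0,0]},{"translation": [0,0,-7.5],"turn": [0,0,0]},{"translation": [0,0,-10],"turn": [0,0,0]},{"translation": [0,0,-12.5],"turn": [0,0,0]},{"translation": [0,0,-15],"turn": [0,0,0]},{"translation": [0,0,-17],"turn": [0,0,0]},{"translation": [0,0,-18.5],"turn": [0,0,0]},{"translation": [0,0,-19.5],"turn": [0,0,0]},{"translation": [0,0,-20],"turn": [0,0,0]}]}}

```text
clock: 7.82
position: [0.5168, 0.206, 0.0389]
ee_rot: [-2.427, -1.993, -0.0]
force: [-0.2, 0.4, -1.9]
width: 0.694
```

```bash
python3 -c "
from h import *
go((.517,.206,.106,1.38))
a=[arm.get_image(n)[130:255,170:295] for n in('side','top')]
cv2.imwrite('pics/lift.png',cv2.resize(np.hstack(a),(800,400)))"
```

```text
t 7.82 pos [0.5168 0.206  0.0389] x-axis yaw 1.3749 tilt 0.0008 q [ 0.02  0.66 -0.7   1.89  0.58  0.81  0.37] F [-0.2  0.4 -1.9] w 0.694
[0.1, 0.2, -67.1] [-0.0006, -0.0006, -0.0051]
```

View pics/lift.png

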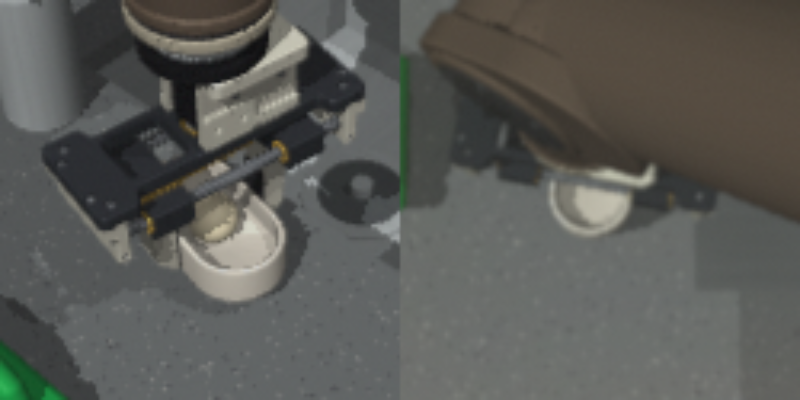

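The dish came up with the fingers (wrist force dropped about 3 N), level, with the soap still inside. Continuing up.

Emit:
{"api": "jog_arm", "payload": {"commands": [{"translation": [0,0,-1],"turn": [0,0,0]},{"translation": [0,0,-4],"turn": [0,0,0]},{"translation": [0,0,-9],"turn": [0,0,0]},{"translation": [0,0,-16],"turn": [0,0,0]},{"translation": [0,0,-24],"turn": [0,0,0]},{"translation": [0,0,-32],"turn": [0,0,0]},{"translation": [0,0,-40],"turn": [0,0,0]},{"translation": [0,0,-48],"turn": [0,0,0]},{"translation": [0,0,-55],"turn": [0,0,0]},{"translation": [0,0,-61],"turn": [0,0,0]},{"translation": [0,0,-65],"turn": [0,0,0]},{"translation": [0,0,-67],"turn": [0,0,0]}]}}

```text
clock: 8.92
position: [0.517, 0.2061, 0.1064]
ee_rot: [-2.428, -1.993, -0.001]
force: [-0.4, 0.6, -2.0]
width: 0.698
```

```bash
python3 -c "
from h import *
go((.517,.192,.106,.92),(.517,.155,.106,.01))"
```

```text
t 8.92 pos [0.517  0.2061 0.1064] x-axis yaw 1.3748 tilt 0.001 q [ 0.06  0.58 -0.77  1.83  0.49  0.93  0.45] F [-0.4  0.6 -2. ] w 0.698
[-13.8, 2.7, 0.4] [-0.0003, -0.0009, 0.4548]
[-50.1, 10.0, 0.4] [-0.0007, -0.0008, 1.3648]
```

Emit:
{"api": "jog_arm", "payload": {"commands": [{"translation": [0,0,0],"turn": [0,0,0.01]},{"translation": [0,0,0],"turn": [0,0,0.03]},{"translation": [0,0,0],"turn": [0,0,0.06]},{"translation": [0,0,0],"turn": [0,0,0.1]},{"translation": [0,0,0],"turn": [0,0,0.14]},{"translation": [0,0,0],"turn": [0,0,0.18]},{"translation": [0,0,0],"turn": [0,0,0.22]},{"translation": [0,0,0],"turn": [0,0,0.26]},{"translation": [0,0,0],"turn": [0,0,0.3]},{"translation": [0,0,0],"turn": [0,0,0.34]},{"translation": [0,0,0],"turn": [0,0,0.38]},{"translation": [0,0,0],"turn": [0,0,0.42]}]}}

```text
clock: 9.92
position: [0.5164, 0.2059, 0.1052]
ee_rot: [-2.792, -1.439, 0.002]
force: [0.7, -0.5, -2.6]
width: 0.695
```

Emit:
{"api": "jog_arm", "payload": {"commands": [{"translation": [0,0,0],"turn": [0,0,0.04]},{"translation": [0,0,0],"turn": [0,0,0.08]},{"translation": [0,0,0],"turn": [0,0,0.12]},{"translation": [0,0,0],"turn": [0,0,0.16]},{"translation": [0,0,0],"turn": [0,0,0.2]},{"translation": [0,0,0],"turn": [0,0,0.24]},{"translation": [0,0,0],"turn": [0,0,0.28]},{"translation": [0,0,0],"turn": [0,0,0.32]},{"translation": [0,0,0],"turn": [0,0,0.36]},{"translation": [0,0,0],"turn": [0,0,0.4]},{"translation": [0,0,0],"turn": [0,0,0.44]},{"translation": [0,0,0],"turn": [0,0,0.48]}]}}

```text
clock: 10.92
position: [0.5164, 0.2059, 0.1052]
ee_rot: [-3.054, -0.734, 0.002]
force: [1.1, -0.4, -1.3]
width: 0.697
```

```bash
python3 -c "
from h import *
go((.517,.206,.106,.01),(.517,.155,.106,.01))
a=[arm.get_image(n)[100:255,170:325] for n in('side','top')]
cv2.imwrite('pics/turn.png',cv2.resize(np.hstack(a),(800,400)))"
```

```text
t 10.92 pos [0.5164 0.2059 0.1052] x-axis yaw 0.4719 tilt 0.0015 q [-0.08  0.52 -0.54  1.85  0.34  0.87 -0.32] F [ 1.1 -0.4 -1.3] w 0.697
[0.5, 0.2, -0.8] [-0.0007, 0.0013, 0.4619]
[-22.6, 45.6, -0.8] [-0.0007, 0.0013, 0.4619]
```

View pics/turn.png

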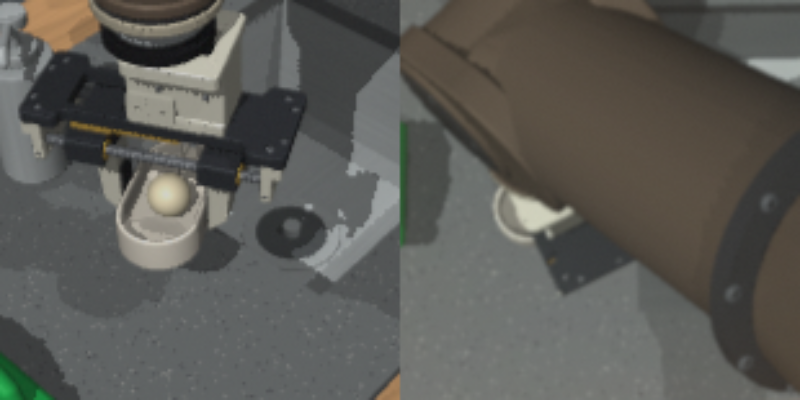

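Dish is held level, partly turned, with the soap at about crop (170,195) in its middle. The pump is clear of the gripper. Finishing the turn, then shifting toward the bowl.

Emit:
{"api": "jog_arm", "payload": {"commands": [{"translation": [0,0,0],"turn": [0,0,0.04]},{"translation": [0,0,0],"turn": [0,0,0.08]},{"translation": [0,0,0],"turn": [0,0,0.12]},{"translation": [0,0,0],"turn": [0,0,0.16]},{"translation": [0,0,0],"turn": [0,0,0.2]},{"translation": [0,0,0],"turn": [0,0,0.24]},{"translation": [0,0,0],"turn": [0,0,0.28]},{"translation": [0,0,0],"turn": [0,0,0.32]},{"translation": [0,0,0],"turn": [0,0,0.36]},{"translation": [0,0,0],"turn": [0,0,0.4]},{"translation": [0,0,0],"turn": [0,0,0.44]},{"translation": [0,0,0],"turn": [0,0,0.462]}]}}

```text
clock: 12.02
position: [0.5165, 0.206, 0.1054]
ee_rot: [-3.141, -0.018, 0.002]
force: [0.1, 0.2, -1.9]
width: 0.697
```

Emit:
{"api": "jog_arm", "payload": {"commands": [{"translation": [0,0.3,0],"turn": [0,0,0]},{"translation": [0,1,0],"turn": [0,0,0]},{"translation": [0,2,0],"turn": [0,0,0]},{"translation": [0,3.5,0],"turn": [0,0,0]},{"translation": [0,5.5,0],"turn": [0,0,0]},{"translation": [0,8,0],"turn": [0,0,0]},{"translation": [0,10.5,0],"turn": [0,0,0]},{"translation": [0,13,0],"turn": [0,0,0]},{"translation": [0,15.5,0],"turn": [0,0,0]},{"translation": [0,18,0],"turn": [0,0,0]},{"translation": [0,20.5,0],"turn": [0,0,0]},{"translation": [0,23,0],"turn": [0,0,0]}]}}

```text
clock: 13.02
position: [0.5171, 0.1827, 0.1057]
ee_rot: [-3.141, -0.02, 0.001]
force: [-0.2, 0.6, -1.4]
width: 0.697
```

Emit:
{"api": "jog_arm", "payload": {"commands": [{"translation": [0,2.5,0],"turn": [0,0,0]},{"translation": [0,5,0],"turn": [0,0,0]},{"translation": [0,7.5,0],"turn": [0,0,0]},{"translation": [0,10,0],"turn": [0,0,0]},{"translation": [0,12.5,0],"turn": [0,0,0]},{"translation": [0,15,0],"turn": [0,0,0]},{"translation": [0,17.5,0],"turn": [0,0,0]},{"translation": [0,20,0],"turn": [0,0,0]},{"translation": [0,22,0],"turn": [0,0,0]},{"translation": [0,23.5,0],"turn": [0,0,0]},{"translation": [0,24.5,0],"turn": [0,0,0]},{"translation": [0,25,0],"turn": [0,0,0]}]}}

```text
clock: 14.02
position: [0.5174, 0.1579, 0.1057]
ee_rot: [-3.141, -0.02, 0.001]
force: [-0.7, 0.0, -2.0]
width: 0.695
```

```bash
python3 - <<'E'
from h import *
go((.517,.155,.106,.01))
p=arm.observe()["position"]; z0=p[2]-.0187+.012
print("expected dish/spout/soap side px",proj("side",[[p[0],p[1],z0+.015],[p[0],p[1]-.074,z0+.0055],[p[0],p[1],z0+.023]]).round(1).tolist())
im=arm.get_image("side")
for q in("dish_center","dish_spout","soap_center","pump","brush","tumbler"): print(q,[(np.round(d["at"],1).tolist(),round(d["confidence"],2)) for d in arm.landmark_of("side",q)][:3])
for g in outline(p[0],p[1],-1.56,z0):
    for o in g: cv2.polylines(im,[proj("side",o).round().astype(int)],True,(0,0,255),1)
so=proj("side",[p[0],p[1],z0+.023])[0];cv2.circle(im,tuple(so.round().astype(int)),1,(255,0,0),-1)
e=proj("side",[[.43,.131,.012],[.73,.134,.012]]).round().astype(int);cv2.line(im,tuple(e[0]),tuple(e[1]),(0,255,255),1)
raw=arm.get_image("side")
c=lambda i:cv2.resize(i[120:260,180:320],(400,400),interpolation=cv2.INTER_NEAREST)
cv2.imwrite("pics/end.png",np.hstack([c(raw),c(im)]))
E
```

```text
t 14.02 pos [0.5174 0.1579 0.1057] x-axis yaw 0.0128 tilt 0.0009 q [-0.08  0.47 -0.43  1.89  0.26  0.83 -0.63] F [-0.7  0.  -2. ] w 0.695
[-0.5, 2.9, -0.3] [-0.0007, 0.0005, 0.0028]
expected dish/spout/soap side px [[251.4, 165.1], [274.9, 150.7], [251.3, 162.3]]
dish_center [([312.2, 346.5], 0.79), ([255.0, 164.1], 0.72)]
dish_spout [([266.6, 352.3], 0.57)]
soap_center [([250.5, 160.8], 0.66), ([162.9, 254.9], 0.39)]
pump [([183.7, 163.6], 0.72)]
brush [([162.0, 254.6], 0.72)]
tumbler [([229.4, 114.6], 0.65), ([184.8, 161.9], 0.2)]
```

View pics/end.png

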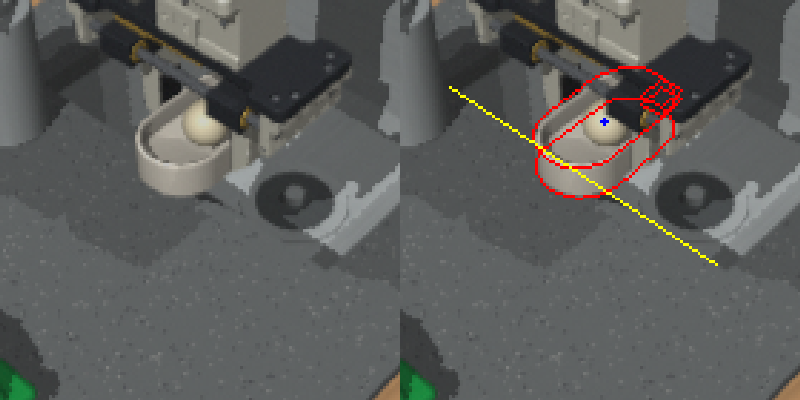

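The overlay matches the dish outline to about 1 px. The soap is at px (250.5,160.8) against (251.3,162.3) expected, so it is centred to about 3 mm. The bowl edge passes under the dish, and the props' pixels are unchanged to about 3 px. Handing in.

```bash
python3 -c "
from cell import arm
print(arm.sign_off())"
```

```text
the job is handed in; nothing more can be done
None
```

I gripped the white dish by its straight sides and lifted it straight up. In the air I turned it about 1.36 rad and moved it 48 mm toward the bowl. I handed the job in at about 14 s on the robot's clock, with the dish still held.

What the last checks showed:
- **Height and level:** the underside is about 87 mm above the granite. The tool tilt is under 0.1° and the dish outline matches the level model in the side picture.
- **Direction:** the spout is within about 1° of square to the bowl's edge.
- **Reach:** the spout tip is about 48 mm inside the bowl's outline. The dish centre is about 26 mm onto the ledge.
- **Soap:** it was still centred, to about 3 mm.
- **Grip:** the opening matches the dish's 64 mm width at 22 N set, and the force reading agrees with the dish's weight.
- **Pump, tumbler and brush:** their detections stayed within about 3 pixels of the start, which is detector noise.

Some points were not confirmed. At the end the spout tip was hidden behind the gripper, so the network did not find it. Its position comes from the fitted outline, not from a direct sighting. The network's point for the dish centre was also about 4 pixels off the fitted position, probably because the gripper was partly in the way.

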